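Scan a parts tote and tip its nuts into the pick corner

ROBOT

A 6-joint arm with a two-finger parallel gripper is mounted at the origin on the work surface. World frame = base frame: x ahead of the robot, y to its left, z up, the work surface at z = 0. Lengths are in m, angles in degrees, forces in N, time in s.
With the tool pointing down it reaches from about 0.4 to 0.825 m from the base axis. Payload 7 kg.
Tool frame: the origin (TCP) lies at the very end of the fingers, on their centre line; the grasp point (between the pads) lies 19 mm behind it; z points along the fingers, y is the line along which they close (so a half turn about z gives the same grasp; the last joint's range is limited). The gripper opens to 88 mm and grips with 3 to 60 N. Pads are 19 mm wide; open, the fingers measure 130 mm over their backs; the gripper's body (78 mm by 193 mm) begins 47 mm behind the grasp point.
Start: joints at [-55.457, 20.546, 0.682, 0, -70.136, -16.507], TCP at [0.209, -0.642, 0.227] pointing down, gripper open.
Joint ranges: [-176.03, 176.03], [-82.01, 121.73], [-58.28, 71.71], [-173.87, 95.51], [-174.79, -0.11], [-173.66, 173.66]. Speed limits (degrees/s): [136.94, 136.94, 172.46, 180, 180, 180].

INTERFACE

Orientations are given as [roll, pitch, yaw] about the fixed x, y, z axes, in that order (R = Rz(yaw) Ry(pitch) Rx(roll)).
In Python, from plant import r gives the robot as it stands. The module is installed in compiled form; this text tells all that it offers.
- The arm moves only by the tool jog_arm, never from a script. Its arguments are lists of equal length, an entry for each row: "travel": the shift along the tool's x, y, z each as a share of 50 cm, from -1 to 1, a list of three; "dr": the turn, a rotation vector about the tool's x, y, z each as a share of 360 degrees, from -1 to 1, a list of three; "claw": the opening, from 0 (shut) to 1 (fully open). A call has exactly 10 rows; each row is the pose to reach, as a shift and turn from the pose commanded when the call began, along the tool's axes at that moment, turning the shorter way round; what a row does not reach only later rows make up. A row lasts 1/8 s, in which the tool goes at most 62.5 mm and 10.7 degrees, less where a joint would pass 70% of its speed; a pose out of reach is approached as far as the arm can. A call with a number of a shift or a turn outside -1 to 1 is refused whole. A call with a gripper value outside its range is refused whole. The fingers move at their own pace and stop on an object; "newtons" is the grip in N (left out, the last holds). Time passes only in rows, so rows that repeat a pose let the fingers close, or fill a call up. It gives the time, the measured TCP pose, the force, the opening and the grip force at its end, in the units of the state.
- r.get_state(): the state, without advancing time (a new reading comes with each control period).
- r.capture(name): name is "scene" or "top" or "wrist"; returns a dict with "pixels" (480x640x3 uint8, red, green, blue), "range_z" (480x640 float32, m along the optical axis (not along the pixel's ray), 0 where there is no reading), "fx", "fy", "cx", "cy" (pixels), "position" and "attitude" of the camera in the world; the wrist camera has in their place "hand_eye" (4x4, takes a point from camera to tool coordinates, whose origin is the TCP and whose axes are the flange's). Camera axes: x right, y up, looking along -z (the intrinsics and any distortion apply to the point x, -y, -z); pixel columns grow to the right and rows downward; lengths in m; the calibration is good to about 2 mm. A picture is of the moment at which its call begins: read the wrist's pose just before it.
- r.close_job(): hands the job in; it is judged then, once.
Trained networks look in the newest picture that a camera, given by its name, has taken for a name from the list of things; names that differ only in an ending like _2 or _b are one class to them, and where a whole thing is asked for, a point or a joint stands for the part that bears it (a point fixed in the world has none). Each returns a list of dicts, best first, with "conf" (0 to 1); they miss things now and then, are a little off and sometimes report something else, mostly with a low value. They report only what shows in the picture. A call takes as long as a camera call. They do not tell look-alikes from the thing itself.
- r.boxes_of(name, camera): "extent" ([left, top, right, bottom] in pixels, round what is visible of it).
- r.regions_of(name, camera): "pixels" (480x640 bool, what is visible of it) and "extent" ([left, top, right, bottom] in pixels, round what is visible of it).
- r.tip_of(name, camera): "at" ([column, row] in pixels: a listed point, or the origin of a listed thing).
The state is a dict: "time_s": time; "joints": joint angles; "qd": joint speeds; "joint_torque": joint torques, N m; "tcp_pos": TCP position; "eef_rot": TCP orientation; "contact_force": force on the tool from outside, world axes, zero at the start; "moment": the same for the moment, N m; "gripper_width": finger opening in m; "gripper_force": force on a finger pad.
Only numpy, scipy, OpenCV 4.12 (cv2) and the standard library are available. Lean on these libraries where they do the work, as an engineer would, in place of code of your own. Each camera call takes 0.05 s, during which the arm holds its last target. There are 200 camera calls.

TASK

Check out the grey tote of thumb nuts: take the scanner from its holder, hold it still for a good second pointing straight down at the middle of the label on the tote's ledge, its window about 6 cm above the label, then stand it back in its holder and let go. Then take the tote by its carry bar, lift it clear of the bench and tilt it, cut-down corner lowest, until all four nuts have slid into that corner. Finish while still holding it up there, tilted and still, and leave everything else on the bench alone.

Things in the scene. Friction and masses are not known exactly. Their poses are not given: they have to be found in the camera images.
- tote: grey open tote, loose, 0.24 to 0.39 kg, holding four nuts. Origin: centre of underside. Outer 190 (its x) x 140 (y) x 50 mm (z up), walls and floor 4 mm. Flat label ledge 40 mm out at rim height at its -x end. At the +x +y corner (pick corner) the walls are cut down from 50 to 30 mm over 50 mm each way. A carry bar on two posts spans the middle along its y; overall height 108 mm
- label (a point): middle of the paper label (30 x 70 mm with black bars, level) on top of the ledge at the tote's -x end: 115 mm from the tote's centre along -x, 50 mm above its underside
- carry_bar (a point): middle of the carry bar: straight, 14 mm thick (tote x), 18 mm tall (z), 140 mm long (tote y); this point is 99 mm straight above the tote's origin; 86 mm free below the bar to the tote's floor. A firm pinch (60 N or more) holds the tote without slipping when it is tilted
- pick_corner (a point): inner corner of the tote's floor at the cut-down corner: 91 mm along tote +x, 66 mm along tote +y, 4 mm up from the tote's origin
- scanner: black upright label scanner, loose, 0.18 kg, standing window down in its holder. Origin: centre of its underside, which is the window; z runs up its body and it reads straight along its -z. Square, 135 mm tall: the lowest 45 mm 36 x 36 mm, above that 30 x 30 mm, faces along its x and y (grip it 100 to 120 mm above the window)
- holder: white square cup, fixed to the bench, on a thin dark foot 100 x 100 mm. Origin: centre of its underside. Inner width 50 x 50 mm along its x and y, inner floor 4 mm above the bench, rim 50 mm above the bench
- nut1: one of four equal brass thumb nuts loose in the tote: 22 mm across, 12 mm high with a 14 mm collar 4 mm high on top, 30 g. Origin: centre of its underside. Friction on the tote about 0.2: with the tote tilted some 30 degrees straight towards the corner (equally along x and y) the nuts run down into it along the walls; at 8 degrees they stay
- nut2: one of four equal brass thumb nuts loose in the tote: 22 mm across, 12 mm high with a 14 mm collar 4 mm high on top, 30 g. Origin: centre of its underside. Friction on the tote about 0.2: with the tote tilted some 30 degrees straight towards the corner (equally along x and y) the nuts run down into it along the walls; at 8 degrees they stay
- nut3: one of four equal brass thumb nuts loose in the tote: 22 mm across, 12 mm high with a 14 mm collar 4 mm high on top, 30 g. Origin: centre of its underside. Friction on the tote about 0.2: with the tote tilted some 30 degrees straight towards the corner (equally along x and y) the nuts run down into it along the walls; at 8 degrees they stay
- nut4: one of four equal brass thumb nuts loose in the tote: 22 mm across, 12 mm high with a 14 mm collar 4 mm high on top, 30 g. Origin: centre of its underside. Friction on the tote about 0.2: with the tote tilted some 30 degrees straight towards the corner (equally along x and y) the nuts run down into it along the walls; at 8 degrees they stay
- mouse: bystander, loose, to be left alone: black computer mouse, 105 x 58 x 34 mm. Origin: centre of its underside
- reel: bystander, loose, to be left alone: white component reel lying flat, 90 mm across, 14 mm high. Origin: centre of its underside
- screwdriver: bystander, loose, to be left alone: screwdriver lying at the right. Origin: lower side, at its middle or on its handle
- spanner: bystander, loose, to be left alone: spanner lying at the left. Origin: lower side, at its middle or on its handle
- bottle: bystander, loose, to be left alone: white bottle, 56 mm across, 140 mm high. Origin: centre of its underside
- small_bin: bystander, loose, to be left alone: small open grey bin without handle, 120 x 100 x 50 mm. Origin: centre of its underside
- board: bystander, loose, to be left alone: green circuit board, 100 x 140 x 4 mm. Origin: centre of its underside
Not all that is in view belongs to the job. Leave any blue or turquoise look-alike of the scanner alone.

How it is judged (in metres and radians):
On the way, in this order (a step that is already met when the one before it is completed fails the run):
1. the held scanner points steadily at the label's middle: label 30 to 100 mm before the window, at most 15 mm off its axis, scanner upright within 0.25 rad, for 0.7 s (z of label in the frame of scanner between -0.1 and -0.03 m and x of label in the frame of scanner between -0.015 and 0.015 m and y of label in the frame of scanner between -0.015 and 0.015 m and angle between scanner's own z axis and vertical below 0.25 rad and linear speed of scanner below 0.04 m/s and contact force between the fingers and scanner above 0.5 N), for 0.7 s.
2. the scanner stands in its holder again, let go (horizontal distance between scanner and holder below 0.02 m and z of scanner in the frame of holder below 0.02 m and angle between scanner's own z axis and vertical below 0.35 rad and contact force between the fingers and scanner below 0.2 N), for 0.2 s.
At the end, for the whole second after the job is handed in: Scanner stands let go in its holder (within 20 mm). Tote held still by the gripper, pick corner over 30 mm above the bench, tilted 0.25 to 0.95 rad with its x and y axes each dipping over 0.1 rad to the pick corner; every nut within 85 mm of that corner (all of step 2 and height (world z) of pick_corner above 0.03 m and angle between tote's own x axis and vertical above 1.6708 rad and angle between tote's own y axis and vertical above 1.6708 rad and angle between tote's own z axis and vertical between 0.25 and 0.95 rad and contact force between the fingers and tote above 1 N and linear speed of tote below 0.04 m/s and distance between each of nut1, nut2, nut3, nut4 and pick_corner below 0.085 m); the arm keeps its last pose, push and grip.
It fails at once if a bystander is pushed or knocked by more than 30 mm (distance of any of mouse, reel, screwdriver, spanner, bottle, small_bin, board from where it was at the start of the episode above 0.03 m).
It also fails if it takes over 64 s, if anything falls off the work surface, if the arm or the gripper's body presses on something with over 40 N, if the wrist force passes 120 N, or if a joint passes its speed limit or range.

## Working session

There is one attempt and no reset: what is moved stays moved. The work goes in short steps, Python scripts to look and compute and a tool call to move; the robot and the scene stay as the last step left them, time stands still between calls to the robot, and variables do not carry over. Pictures are saved under pics/ and viewed, at most 10 in all, crops included, and the job is handed in when it is done.

Besides the shell and the picture viewer there is one more tool, called after "Request:" as name(argument=value, ...) on one line, values as JSON. jog_arm: Moves the arm, as the interface text tells. Its arguments: {"type":"object","properties":{"travel":{"type":"array"},"dr":{"type":"array"},"claw":{"type":"array"},"newtons":{"type":"number"}},"required":["travel","dr","claw"]}

```bash
mkdir -p pics; cat > h.py <<'E'
import numpy as np, cv2
from scipy.spatial.transform import Rotation as R
from plant import r
def rotm(a):
    a=np.array(a,float)
    if a.shape==(3,3): return a
    if a.shape==(4,): return R.from_quat(a).as_matrix()
    return R.from_euler('xyz',a,degrees=True).as_matrix()
def cam(name):
    s=r.get_state(); c=r.capture(name)
    if 'hand_eye' in c:
        T=np.eye(4);T[:3,:3]=rotm(s['eef_rot']);T[:3,3]=s['tcp_pos'];c['T']=T@np.array(c['hand_eye'])
    else:
        T=np.eye(4);T[:3,:3]=rotm(c['attitude']);T[:3,3]=c['position'];c['T']=T
    return c
def cloud(c):
    v,u=np.mgrid[:480,:640]; z=c['range_z'].astype(float)
    p=np.stack([(u-c['cx'])/c['fx']*z,-(v-c['cy'])/c['fy']*z,-z],-1)
    w=p@c['T'][:3,:3].T+c['T'][:3,3]; w[z<=0]=np.nan
    return w
def save(c,n,box=None,s=1):
    im=c['pixels'][:,:,::-1]
    if box: im=im[box[1]:box[3],box[0]:box[2]]
    cv2.imwrite('pics/'+n,cv2.resize(im,None,fx=s,fy=s,interpolation=cv2.INTER_CUBIC))
E
cat > a.py <<'E'
from h import *
print(r.get_state())
for n in ('top','scene'):
    c=cam(n); save(c,n+'.png'); print(n,{k:c[k] for k in c if k not in('pixels','range_z')})
    w=cloud(c); np.save(n+'.npy',w)
    for t in ('tote','label','carry_bar','pick_corner','scanner','holder','nut1','bottle','small_bin','mouse'):
        for d in r.regions_of(t,n)[:4]:
            m=d['pixels']; q=w[m]; q=q[~np.isnan(q[:,0])]
            print(t,round(d['conf'],2),d['extent'],np.median(q,0).round(3) if len(q) else None, q[:,2].max().round(3) if len(q) else '')
E
python3 a.py
```

```text
{'time_s': 0.0, 'joints': array([-5.54586934e+01,  2.05893382e+01,  6.33863350e-01, -1.91698310e-02,
       -7.01369560e+01, -1.65070152e+01]), 'qd': array([ 0.01178844,  0.01214231,  0.06677872,  0.03291977,  0.11948882,
       -0.00540611]), 'joint_torque': array([-5.38078948e-04, -5.82715917e+01,  2.93045139e+01,  6.99713096e+00,
        6.86232830e-03, -1.04515620e-04]), 'tcp_pos': array([ 0.20878572, -0.64137806,  0.22565004]), 'eef_rot': array([ 1.79906258e+02, -8.98670981e-03, -1.61972229e+02]), 'contact_force': array([-0.48864455,  0.06368441, -0.16350486]), 'moment': array([ 0.01789638, -0.00595562, -0.06186174]), 'gripper_force': 0.0, 'gripper_width': 0.0879287827141316}
top {'fx': 519.8848308039701, 'fy': 519.8848308039701, 'cx': 317.6404412761383, 'cy': 238.80876465035323, 'position': array([ 0.31810907, -0.01768141,  1.60926948]), 'attitude': array([ 10.35591349,   0.42951604, -90.22551623]), 'T': array([[-0.00393588,  0.98369716, -0.17978991,  0.31810907],
       [-0.99996416, -0.00521943, -0.00666668, -0.01768141],
       [-0.0074964 ,  0.17975723,  0.98368244,  1.6092
[... 1960 characters left out ...]
0.21  0.013] 0.118
scanner 0.9 [197.4, 215.8, 218.8, 256.6] [ 0.701 -0.213  0.084] 0.141
scanner 0.72 [217.5, 173.6, 236.6, 211.8] [ 0.589 -0.23   0.099] 0.145
scanner 0.71 [240.5, 138.4, 259.0, 183.9] [ 0.475 -0.248  0.076] 0.145
holder 0.87 [205.3, 193.1, 261.2, 236.6] [ 0.602 -0.216  0.008] 0.058
nut1 0.46 [396.3, 260.5, 408.5, 271.2] [0.507 0.191 0.017] 0.027
nut1 0.42 [405.0, 276.1, 413.4, 283.6] [0.531 0.231 0.018] 0.026
nut1 0.37 [379.1, 272.8, 387.9, 281.0] [0.555 0.17  0.017] 0.024
bottle 0.61 [286.7, 306.3, 320.7, 349.9] [0.791 0.098 0.091] 0.146
small_bin 0.8 [486.7, 262.1, 550.5, 328.7] [0.438 0.471 0.009] 0.057
mouse 0.84 [323.2, 185.5, 359.3, 222.2] [ 0.431 -0.008  0.031] 0.044
```

View crops.

```bash
python3 -c "
import cv2
a=cv2.imread('pics/top.png')[150:330,120:440];b=cv2.imread('pics/scene.png')
cv2.imwrite('pics/top2.png',cv2.resize(a,None,fx=2.5,fy=2.5,interpolation=2))
cv2.imwrite('pics/scene2.png',cv2.resize(b[120:360,180:500],None,fx=2.5,fy=2.5,interpolation=2))"
```

```text
(no output)
```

View pics/top2.png

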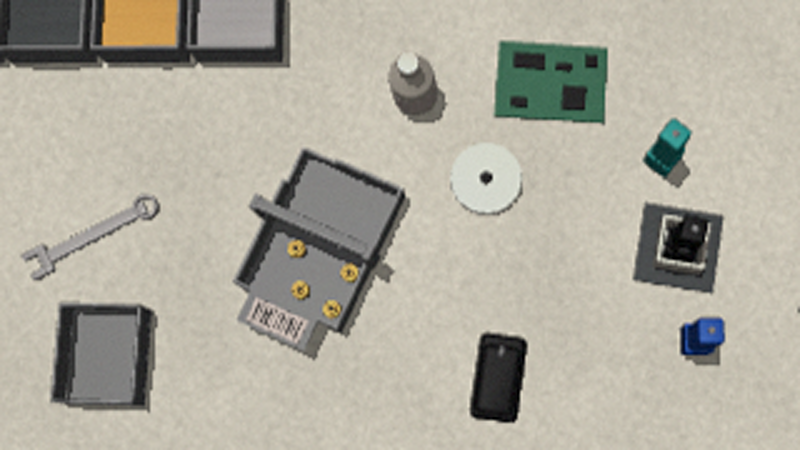

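View pics/scene2.png

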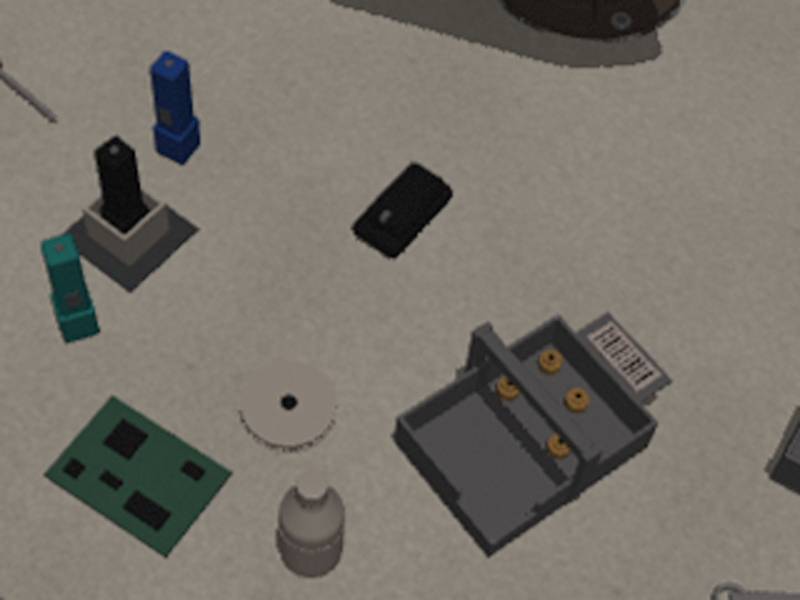

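The top crop shows three candidates in full-image pixels: teal (388,209), black in the white holder (393,247), and blue (400,284). The black one in the cup is the scanner; both crops confirm that. The tote is at (248,250) with its label towards the robot at (231,277) and its cut-down corner at the far left (242,212).

```bash
cat > b.py <<'E'
from h import *
for n in ('top','scene'):
    w=np.load(n+'.npy')
    x,y,z=w[...,0],w[...,1],w[...,2]
    im=cv2.imread(f'pics/{n}.png').astype(int)
    bench=(x>.35)&(x<.75)&(abs(z)<.03)&(y>-.15)&(y<.05); print(n,'bench',np.nanmedian(z[bench]))
    def rect(m,t,lo=3):
        q=w[m][:,:2].astype(np.float32)
        if len(q)<lo: print(t,len(q));return
        c,s,a=cv2.minAreaRect(q); print(t,len(q),np.round(c,4),np.round(s,4),round(a,1),'z',np.median(w[m][:,2]).round(4),'mean',q.mean(0).round(4))
    tt=(x>.4)&(x<.75)&(y>.08)&(y<.36)
    rect(tt&(z>.100)&(z<.13),'bar')
    rect(tt&(z>.04)&(z<.075),'rim')
    bright=(im.min(2)>(150 if n=='top' else 105))
    rect(tt&(z>.04)&(z<.075)&bright,'label')
    black=(im.max(2)<75); h=(x>.5)&(x<.68)&(y<-.15)&(y>-.31)
    rect(h&(z>.135),'scantop'); rect(h&(z>.04)&(z<.075)&~black,'holderrim'); rect(h&(z>.04)&(z<.075),'holder all')
    for k in ('scanner','label','carry_bar','tote','pick_corner','holder'):
        r.capture(n) if 0 else None
E
python3 b.py
```

```text
top bench 0.0016532037051619763
bar 269 [0.5901 0.2086] [0.1566 0.0174] 65.5 z 0.1086 mean [0.5899 0.2086]
rim 717 [0.5726 0.2169] [0.1574 0.2303] 65.6 z 0.0514 mean [0.5262 0.2328]
label 177 [0.5841 0.2267] [0.1299 0.2348] 57.0 z 0.0523 mean [0.5078 0.2503]
scantop 100 [ 0.6204 -0.2347] [0.1175 0.0298] 1.1 z 0.14 mean [ 0.5819 -0.2351]
holderrim 103 [ 0.6094 -0.2383] [0.0606 0.1215] 84.4 z 0.0503 mean [ 0.5769 -0.23  ]
holder all 176 [ 0.6134 -0.2356] [0.0637 0.1328] 88.9 z 0.0503 mean [ 0.586  -0.2286]
scene bench 0.0017745729765645812
bar 526 [0.5899 0.2049] [0.1586 0.0211] 65.7 z 0.108 mean [0.5924 0.2067]
rim 1377 [0.5719 0.2131] [0.1574 0.2324] 66.3 z 0.0507 mean [0.5368 0.2238]
label 164 [0.5354 0.1722] [0.0904 0.2462] 37.2 z 0.0516 mean [0.494  0.2402]
scantop 139 [ 0.6223 -0.237 ] [0.1145 0.0335] 1.1 z 0.1397 mean [ 0.5848 -0.2378]
holderrim 147 [ 0.6134 -0.2417] [0.0679 0.1267] 86.1 z 0.0504 mean [ 0.5887 -0.2333]
holder all 366 [ 0.6134 -0.2417] [0.0679 0.1267] 86.1 z 0.0502 mean [ 0.589  -0.2324]
```

```bash
cat > c.py <<'E'
from h import *
for n in ('top','scene'):
    w=np.load(n+'.npy'); x,y,z=w[...,0],w[...,1],w[...,2]; im=cv2.imread(f'pics/{n}.png').astype(int)
    h=(x>.5)&(x<.615)&(y<-.15)&(y>-.31); mx=im.max(2)
    def rect(m,t):
        q=w[m][:,:2].astype(np.float32); c,s,a=cv2.minAreaRect(q); print(n,t,len(q),np.round(c,4),np.round(s,4),round(a,1),'mean',w[m].mean(0).round(4))
    rect(h&(z>.133),'scantop'); rect(h&(z>.043)&(z<.06),'rim')
    d=(im.max(2)<(110 if n=='top' else 80))&(abs(z)<.012)&(x>.48)&(x<.66)&(y<-.15)&(y>-.31); rect(d,'foot')
    # hole / rim colour
w=np.load('top.npy')
T=None
E
python3 c.py; cat > mv.py <<'E'
# usage: mv.py x y z roll pitch yaw -> travel/dr shares from current (measured) pose, or from P0 if given
from h import *
import sys
a=list(map(float,sys.argv[1:]))
s=r.get_state(); p=np.array(s['tcp_pos']); M=rotm(s['eef_rot'])
if len(a)>6: p=np.array(a[6:9]); M=rotm(a[9:12])
G=rotm(a[3:6]); print(s['time_s'],p.round(4),'travel',(M.T@(np.array(a[:3])-p)/.5).round(4),'dr',(R.from_matrix(M.T@G).as_rotvec()/2/np.pi).round(4))
E
python3 mv.py 0.56 -0.235 0.26 180 0 180; python3 mv.py 0.56 -0.235 0.26 180 0 0
```

```text
top scantop 103 [ 0.5793 -0.2361] [0.0301 0.0309] 76.0 mean [ 0.579  -0.2355  0.1397]
top rim 128 [ 0.5796 -0.2351] [0.0589 0.0586] 79.1 mean [ 0.5732 -0.2313  0.0503]
top foot 559 [ 0.593  -0.2382] [0.1003 0.1283] 80.2 mean [ 0.5731 -0.2316  0.0048]
scene scantop 145 [ 0.5805 -0.2393] [0.0325 0.032 ] 76.2 mean [ 0.5818 -0.2384  0.1395]
scene rim 280 [ 0.5801 -0.2397] [0.0619 0.0638] 77.9 mean [ 0.5884 -0.2328  0.0499]
scene foot 604 [ 0.5572 -0.2361] [0.1046 0.1528] 87.0 mean [ 0.595  -0.2227  0.0055]
1.1 [ 0.209  -0.6418  0.2266] travel [-0.9195  0.5563 -0.0669] dr [-0.     -0.      0.0501]
1.1 [ 0.209  -0.6418  0.2266] travel [-0.9195  0.5563 -0.0669] dr [ 0.     -0.     -0.4499]
```

```bash
python3 mv.py 0.58 -0.2375 0.25 180 0 168
```

```text
1.1 [ 0.209  -0.6418  0.2266] travel [-0.956   0.5392 -0.0469] dr [-0.     -0.      0.0834]
```

Request:
jog_arm(travel=[[-0.956,0.539,-0.047],[-0.956,0.539,-0.047],[-0.956,0.539,-0.047],[-0.956,0.539,-0.047],[-0.956,0.539,-0.047],[-0.956,0.539,-0.047],[-0.956,0.539,-0.047],[-0.956,0.539,-0.047],[-0.956,0.539,-0.047],[-0.956,0.539,-0.047]], dr=[[0,0,0.083],[0,0,0.083],[0,0,0.083],[0,0,0.083],[0,0,0.083],[0,0,0.083],[0,0,0.083],[0,0,0.083],[0,0,0.083],[0,0,0.083]], claw=[1,1,1,1,1,1,1,1,1,1], newtons=20)

```text
time_s: 2.35
tcp_pos: [0.5823, -0.2347, 0.2497]
eef_rot: [180.0, 0.0, 168.4]
contact_force: [-0.3, -1.3, -0.1]
gripper_width: 0.0873
gripper_force: 0.0
```

```bash
python3 mv.py 0.58 -0.2375 0.096 180 0 168; python3 -c "
from h import *
c=cam('wrist');save(c,'w1.png');s=r.get_state();print(s['tcp_pos'],s['eef_rot'],s['joints'].round(0))
w=cloud(c);np.save('w1.npy',w);m=(w[...,2]>.12)&(w[...,2]<.15)&(abs(w[...,0]-.58)<.06)&(abs(w[...,1]+.237)<.06)
q=w[m][:,:2].astype(np.float32);print(len(q),cv2.minAreaRect(q),np.median(w[m][:,2]))
m=(w[...,2]>.042)&(w[...,2]<.055)&(abs(w[...,0]-.58)<.05)&(abs(w[...,1]+.237)<.05)
q=w[m][:,:2].astype(np.float32);print(len(q),cv2.minAreaRect(q))
"
```

```text
2.35 [ 0.5823 -0.2347  0.2497] travel [ 0.0035 -0.0065  0.3074] dr [0.     0.     0.0011]
[ 0.58103245 -0.2359963   0.24969734] [-1.79999302e+02 -2.83165444e-02  1.68316824e+02] [ -4.  15.  -4.  -0. -71. -97.]
1776 ((0.5792566537857056, -0.2378205955028534), (0.02996615134179592, 0.031046057119965553), 75.11536407470703) 0.13880160173688252
1267 ((0.5792462825775146, -0.23737525939941406), (0.057961802929639816, 0.058403365314006805), 80.09134674072266)
```

```bash
python3 mv.py 0.5793 -0.2378 0.096 180 0 165 0.5802 -0.2373 0.2501 180 0 168.1
```

```text
2.4 [ 0.5802 -0.2373  0.2501] travel [ 0.0016 -0.0013  0.3082] dr [ 0.     -0.      0.0086]
```

Request:
jog_arm(travel=[[0.002,-0.001,0],[0.002,-0.001,0.08],[0.002,-0.001,0.16],[0.002,-0.001,0.24],[0.002,-0.001,0.29],[0.002,-0.001,0.308],[0.002,-0.001,0.308],[0.002,-0.001,0.308],[0.002,-0.001,0.308],[0.002,-0.001,0.308]], dr=[[0,0,0.009],[0,0,0.009],[0,0,0.009],[0,0,0.009],[0,0,0.009],[0,0,0.009],[0,0,0.009],[0,0,0.009],[0,0,0.009],[0,0,0.009]], claw=[1,1,1,1,1,1,1,0,0,0], newtons=20)

```text
time_s: 3.65
tcp_pos: [0.5793, -0.2378, 0.0968]
eef_rot: [180.0, 0.1, 164.9]
contact_force: [0.2, 0.5, -0.4]
gripper_width: 0.0631
gripper_force: 0.0
```

Request:
jog_arm(travel=[[0,0,0],[0,0,0],[0,0,0],[0,0,-0.03],[0,0,-0.08],[0,0,-0.14],[0,0,-0.2],[0,0,-0.22],[0,0,-0.22],[0,0,-0.22]], dr=[[0,0,0],[0,0,0],[0,0,0],[0,0,0],[0,0,0],[0,0,0],[0,0,0],[0,0,0],[0,0,0],[0,0,0]], claw=[0,0,0,0,0,0,0,0,0,0])

```text
time_s: 4.9
tcp_pos: [0.5782, -0.2376, 0.2046]
eef_rot: [180.0, -0.1, 164.9]
contact_force: [0.3, 0.3, -1.5]
gripper_width: 0.0301
gripper_force: 20.0
```

```bash
python3 mv.py 0.4853 0.2545 0.203 180 0 165
```

```text
4.9 [ 0.5782 -0.2376  0.2046] travel [0.4357 0.9018 0.0043] dr [ 0.     -0.0003 -0.0003]
```

Request:
jog_arm(travel=[[0.03,0.06,0],[0.08,0.16,0],[0.13,0.27,0],[0.185,0.38,0.001],[0.24,0.49,0.002],[0.29,0.6,0.003],[0.34,0.7,0.004],[0.385,0.8,0.004],[0.42,0.87,0.004],[0.436,0.902,0.004]], dr=[[0,0,-0.01],[0,0,-0.02],[0,0,-0.03],[0,0,-0.04],[0,0,-0.05],[0,0,-0.06],[0,0,-0.07],[0,0,-0.083],[0,0,-0.083],[0,0,-0.083]], claw=[0,0,0,0,0,0,0,0,0,0])

```text
time_s: 6.15
tcp_pos: [0.4848, 0.2559, 0.2027]
eef_rot: [-179.9, -0.1, -165.1]
contact_force: [1.0, -0.4, -2.9]
gripper_width: 0.0297
gripper_force: 20.0
```

```bash
python3 -c "
from h import *
s=r.get_state();print(s['tcp_pos'],s['eef_rot'],s['gripper_force'],s['joints'].round(0))
c=cam('scene');save(c,'s3.png',(260,180,500,360),3.3)
w=cloud(c);b=c['pixels']
for d in r.tip_of('label','scene')[:2]+r.regions_of('scanner','scene')[:3]:
    if 'at' in d: u,v=map(int,d['at']);print(d, w[v,u])
    else: q=w[d['pixels']];print(d['conf'],d['extent'],np.nanmin(q,0).round(3),np.nanmax(q,0).round(3),np.nanmedian(q,0).round(3))
c=cam('wrist');save(c,'w3.png')
"
```

```text
[0.48483478 0.25592724 0.20274828] [-1.79944434e+02 -1.08698304e-01 -1.65093484e+02] 19.977874159812927 [  48.   10.  -17.   -0.  -63. -123.]
{'at': [426.1, 265.3], 'conf': 0.75} [0.49537621 0.24996937 0.04999115]
{'at': [389.0, 296.5], 'conf': 0.55} [0.58987704 0.20712615 0.01023252]
0.7 [239.9, 139.3, 259.3, 185.2] [ 0.353 -0.345 -0.003] [ 0.484 -0.236  0.143] [ 0.475 -0.248  0.076]
0.68 [198.0, 215.7, 218.9, 258.5] [ 0.675 -0.239 -0.002] [ 0.718 -0.197  0.143] [ 0.701 -0.212  0.082]
0.6 [425.9, 216.9, 453.7, 259.5] [ 0.388  0.219 -0.   ] [0.512 0.275 0.28 ] [0.5   0.256 0.179]
```

View pics/s3.png

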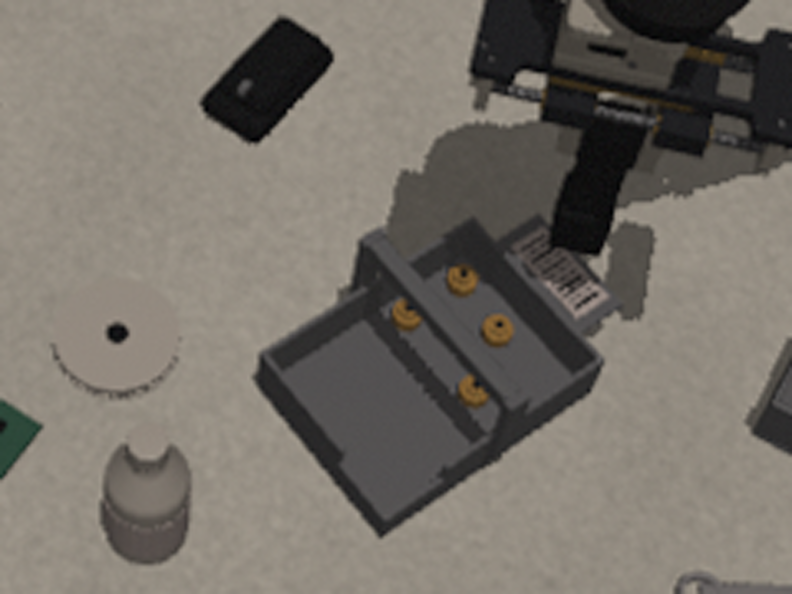

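The picture shows the scanner hanging upright over the label (crop (575,245)), with the tote undisturbed. Its bar and its rim give the same label position to within 1 mm. Next I hold still.

Request:
jog_arm(travel=[[0,0,0],[0,0,0],[0,0,0],[0,0,0],[0,0,0],[0,0,0],[0,0,0],[0,0,0],[0,0,0],[0,0,0]], dr=[[0,0,0],[0,0,0],[0,0,0],[0,0,0],[0,0,0],[0,0,0],[0,0,0],[0,0,0],[0,0,0],[0,0,0]], claw=[0,0,0,0,0,0,0,0,0,0])

```text
time_s: 7.6
tcp_pos: [0.4858, 0.2544, 0.2041]
eef_rot: [180.0, 0.0, -165.2]
contact_force: [0.0, 0.2, -2.0]
gripper_width: 0.0299
gripper_force: 20.0
```

```bash
python3 mv.py 0.5793 -0.2376 0.205 180 0 167;python3 -c "
from h import *
print(r.get_state()['tcp_pos'])
c=cam('scene');w=cloud(c);m=(w[...,2]>.10)&(w[...,2]<.16)&(c['pixels'].max(2)<60)&(abs(w[...,0]-.485)<.05)&(abs(w[...,1]-.255)<.05)
q=w[m];print(len(q),q.min(0),q.max(0))
"
```

```text
7.6 [0.4858 0.2544 0.2041] travel [ 0.0705 -0.999  -0.0019] dr [0.     0.     0.0772]
[0.48583458 0.25435907 0.20407236]
250 [0.47632144 0.23294652 0.11241927] [0.51340019 0.27355455 0.15999775]
```

Request:
jog_arm(travel=[[0,0,0],[0.005,-0.08,0],[0.013,-0.19,0],[0.022,-0.31,0],[0.03,-0.43,0],[0.038,-0.55,0],[0.047,-0.67,-0.001],[0.055,-0.79,-0.002],[0.064,-0.91,-0.002],[0.07,-0.98,-0.002]], dr=[[0,0,0],[0,0,0.01],[0,0,0.02],[0,0,0.03],[0,0,0.04],[0,0,0.05],[0,0,0.06],[0,0,0.07],[0,0,0.07],[0,0,0.07]], claw=[0,0,0,0,0,0,0,0,0,0])

```text
time_s: 8.9
tcp_pos: [0.5772, -0.2312, 0.2047]
eef_rot: [-180.0, -0.0, 169.5]
contact_force: [-0.6, -0.0, -1.1]
gripper_width: 0.0299
gripper_force: 20.0
```

```bash
sleep 0; python3 -c "
from h import *
cam('scene');cam('scene');print(r.get_state()['tcp_pos'],r.get_state()['eef_rot'])"; python3 mv.py 0.5793 -0.2376 0.098 180 0 169.5
```

```text
[ 0.57714505 -0.23175085  0.20433402] [-1.79961115e+02 -4.75012607e-02  1.69390251e+02]
9.0 [ 0.5771 -0.2318  0.2043] travel [-0.0066 -0.0106  0.2127] dr [-0.0001 -0.0001 -0.0003]
```

Request:
jog_arm(travel=[[-0.007,-0.011,0],[-0.007,-0.011,0],[-0.007,-0.011,0.04],[-0.007,-0.011,0.08],[-0.007,-0.011,0.1],[-0.007,-0.011,0.1],[-0.007,-0.011,0.1],[-0.007,-0.011,0.1],[-0.007,-0.011,0.1],[-0.007,-0.011,0.1]], dr=[[0,0,0],[0,0,0],[0,0,0],[0,0,0],[0,0,0],[0,0,0],[0,0,0],[0,0,0],[0,0,0],[0,0,0]], claw=[0,0,0,0,0,0,0,0,0,0])

```text
time_s: 10.25
tcp_pos: [0.5796, -0.2344, 0.1553]
eef_rot: [180.0, 0.0, 169.6]
contact_force: [-0.3, 0.3, -2.1]
gripper_width: 0.0299
gripper_force: 20.0
```

```bash
python3 mv.py 0.5793 -0.2376 0.097 180 0 169.5
```

```text
10.25 [ 0.5796 -0.2344  0.1553] travel [-0.0005 -0.0063  0.1166] dr [0.     0.0001 0.0002]
```

Request:
jog_arm(travel=[[0,-0.006,0],[0,-0.006,0.02],[0,-0.006,0.04],[0,-0.006,0.06],[0,-0.006,0.08],[0,-0.006,0.1],[0,-0.006,0.11],[0,-0.006,0.116],[0,-0.006,0.116],[0,-0.006,0.116]], dr=[[0,0,0],[0,0,0],[0,0,0],[0,0,0],[0,0,0],[0,0,0],[0,0,0],[0,0,0],[0,0,0],[0,0,0]], claw=[0,0,0,0,0,0,0,0,0,0])

```text
time_s: 11.5
tcp_pos: [0.5799, -0.2375, 0.0983]
eef_rot: [-180.0, 0.1, 169.6]
contact_force: [-0.7, 1.6, 5.3]
gripper_width: 0.03
gripper_force: 20.0
```

Seated (the floor pushes back about 5 N). Next I release, then lift.

Request:
jog_arm(travel=[[0,0,0],[0,0,0],[0,0,0],[0,0,0],[0,0,0],[0,0,-0.04],[0,0,-0.12],[0,0,-0.2],[0,0,-0.28],[0,0,-0.3]], dr=[[0,0,0],[0,0,0],[0,0,0],[0,0,0],[0,0,0],[0,0,0],[0,0,0],[0,0,0],[0,0,0],[0,0,0]], claw=[1,1,1,1,1,1,1,1,1,1])

```text
time_s: 12.75
tcp_pos: [0.5802, -0.2377, 0.2504]
eef_rot: [-180.0, 0.3, 169.6]
contact_force: [-0.2, 0.0, -0.5]
gripper_width: 0.0875
gripper_force: 0.0
```

```bash
python3 -c "
from h import *
for n in ('wrist',):
    c=cam(n);w=cloud(c);m=(w[...,2]>.12)&(w[...,2]<.16)&(abs(w[...,0]-.58)<.05)&(abs(w[...,1]+.237)<.05)
    print(n,m.sum(),cv2.minAreaRect(w[m][:,:2].astype(np.float32)),np.median(w[m],0)); save(c,'w4.png')
"; python3 mv.py 0.59 0.206 0.25 180 0 -114.4
```

```text
wrist 1769 ((0.5803651809692383, -0.23776598274707794), (0.029499601572752, 0.03085700049996376), 79.77180480957031) [ 0.57729173 -0.23730916  0.13876676]
12.8 [ 0.58   -0.2376  0.2501] travel [ 1.405e-01  8.763e-01 -5.000e-04] dr [-0.0005  0.0006 -0.2111]
```

View pics/w4.png

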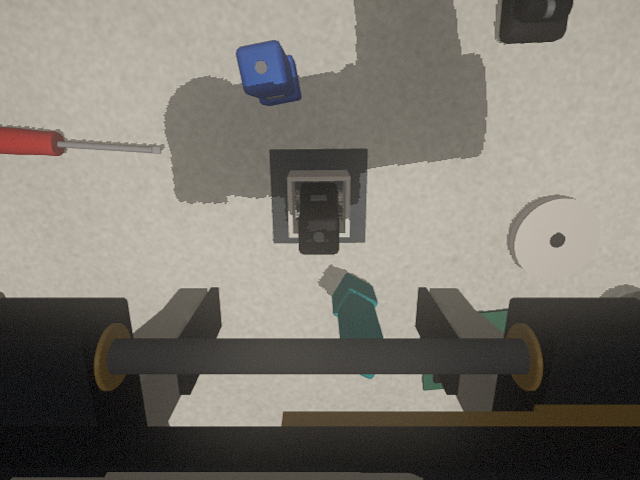

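The wrist picture shows the black scanner standing upright in its cup at (319,210), with blue and teal untouched. Next is the tote.

Request:
jog_arm(travel=[[0.01,0.06,0],[0.03,0.17,0],[0.045,0.28,0],[0.06,0.39,0],[0.08,0.5,0],[0.1,0.61,0],[0.115,0.72,0],[0.13,0.82,0],[0.14,0.876,0],[0.14,0.876,0]], dr=[[0,0,-0.025],[0,0,-0.05],[0,0,-0.075],[0,0,-0.1],[0,0,-0.125],[0,0,-0.15],[0,0,-0.175],[0,0,-0.2],[0,0,-0.211],[0,0,-0.211]], claw=[1,1,1,1,1,1,1,1,1,1], newtons=60)

```text
time_s: 14.05
tcp_pos: [0.5886, 0.2079, 0.2451]
eef_rot: [179.9, -0.1, -114.3]
contact_force: [0.4, -0.3, -0.6]
gripper_width: 0.0877
gripper_force: 0.0
```

```bash
python3 -c "
from h import *
for n in ('scene','wrist'):
    c=cam(n);w=cloud(c);m=(w[...,2]>.098)&(w[...,2]<.12)&(abs(w[...,0]-.59)<.1)&(abs(w[...,1]-.206)<.1)
    print(n,m.sum(),cv2.minAreaRect(w[m][:,:2].astype(np.float32)),np.median(w[m],0))
s=r.get_state();print(s['tcp_pos'],s['eef_rot'],s['joints'].round(0))
"; python3 mv.py 0.59 0.206 0.082 180 0 -114.4
```

```text
scene 545 ((0.5906876921653748, 0.20460961759090424), (0.15770463645458221, 0.018835872411727905), 65.72583770751953) [0.5934571  0.20774203 0.10815316]
wrist 3582 ((0.5893624424934387, 0.2074321061372757), (0.15623174607753754, 0.017971204593777657), 65.56710815429688) [0.58544378 0.1989888  0.10811429]
[0.5887283  0.20589692 0.24576226] [ 1.79931774e+02 -1.02092481e-01 -1.14464081e+02] [ 37.  15.  -4.  -0. -71. -62.]
14.15 [0.5887 0.2059 0.2458] travel [-0.0018 -0.0026  0.3275] dr [ 0.0002 -0.0003 -0.0002]
```

Request:
jog_arm(travel=[[-0.002,-0.001,0.06],[-0.002,-0.001,0.14],[-0.002,-0.001,0.22],[-0.002,-0.001,0.29],[-0.002,-0.001,0.33],[-0.002,-0.001,0.33],[-0.002,-0.001,0.33],[-0.002,-0.001,0.33],[-0.002,-0.001,0.33],[-0.002,-0.001,0.33]], dr=[[0,0,0],[0,0,0],[0,0,0],[0,0,0],[0,0,0],[0,0,0],[0,0,0],[0,0,0],[0,0,0],[0,0,0]], claw=[1,1,1,1,1,1,0,0,0,0], newtons=60)

```text
time_s: 15.4
tcp_pos: [0.5903, 0.207, 0.0826]
eef_rot: [-180.0, 0.0, -114.4]
contact_force: [0.6, -1.2, -0.7]
gripper_width: 0.0531
gripper_force: 0.0
```

Request:
jog_arm(travel=[[0,0,0],[0,0,0],[0,0,0],[0,0,0],[0,0,0],[0,0,0],[0,0,-0.01],[0,0,-0.03],[0,0,-0.05],[0,0,-0.07]], dr=[[0,0,0],[0,0,0],[0,0,0],[0,0,0],[0,0,0],[0,0,0],[0,0,0],[0,0,0],[0,0,0],[0,0,0]], claw=[0,0,0,0,0,0,0,0,0,0], newtons=60)

```text
time_s: 16.65
tcp_pos: [0.5902, 0.2069, 0.118]
eef_rot: [-180.0, 0.0, -114.4]
contact_force: [0.4, -0.2, -3.9]
gripper_width: 0.0136
gripper_force: 60.0
```

```bash
python3 mv.py 0.51 0.18 0.27 180 0 -114.4
```

```text
16.65 [0.5902 0.2069 0.118 ] travel [ 0.1152  0.1238 -0.304 ] dr [-0.      0.0001 -0.0001]
```

Request:
jog_arm(travel=[[0,0,-0.03],[0.01,0.01,-0.07],[0.025,0.03,-0.12],[0.045,0.05,-0.17],[0.065,0.07,-0.22],[0.085,0.09,-0.26],[0.1,0.11,-0.29],[0.11,0.12,-0.3],[0.115,0.124,-0.304],[0.115,0.124,-0.304]], dr=[[0,0,0],[0,0,0],[0,0,0],[0,0,0],[0,0,0],[0,0,0],[0,0,0],[0,0,0],[0,0,0],[0,0,0]], claw=[0,0,0,0,0,0,0,0,0,0], newtons=60)

```text
time_s: 17.9
tcp_pos: [0.5097, 0.18, 0.2685]
eef_rot: [180.0, -0.0, -114.4]
contact_force: [-0.2, 0.2, -4.6]
gripper_width: 0.0134
gripper_force: 60.0
```

Request:
jog_arm(travel=[[0,0,0],[0,0,0],[0,0,0],[0,0,0],[0,0,0],[0,0,0],[0,0,0],[0,0,0],[0,0,0],[0,0,0]], dr=[[-0.004,0.004,0],[-0.01,0.01,0],[-0.017,0.017,0],[-0.024,0.024,0],[-0.031,0.031,0],[-0.038,0.038,0],[-0.045,0.045,0],[-0.052,0.052,0],[-0.058,0.058,0],[-0.062,0.062,0]], claw=[0,0,0,0,0,0,0,0,0,0])

```text
time_s: 19.15
tcp_pos: [0.5106, 0.1804, 0.2674]
eef_rot: [156.4, -21.8, -109.9]
contact_force: [-0.3, 0.0, -3.6]
gripper_width: 0.0134
gripper_force: 60.0
```

Request:
jog_arm(travel=[[0,0,0],[0,0,0],[0,0,0],[0,0,0],[0,0,0],[0,0,0],[0,0,0],[0,0,0],[0,0,0],[0,0,0]], dr=[[0,0,0],[0,0,0],[0,0,0],[0,0,0],[0,0,0],[0,0,0],[0,0,0],[0,0,0],[0,0,0],[0,0,0]], claw=[0,0,0,0,0,0,0,0,0,0])

```text
time_s: 20.4
tcp_pos: [0.5099, 0.1801, 0.269]
eef_rot: [156.5, -21.7, -109.9]
contact_force: [0.5, -0.4, -4.5]
gripper_width: 0.0141
gripper_force: 60.0
```

```bash
python3 -c "
from h import *
s=r.get_state();M=rotm(s['eef_rot']);print(s['tcp_pos'],s['gripper_width'],s['gripper_force'])
g=np.array(s['tcp_pos'])-.019*M[:,2]
T=np.c_[M[:,1]*-1,-M[:,0],-M[:,2]];print('dips',T[2],np.linalg.det(T))
pc=g+T@np.array([.091,.066,-.095]);print('corner',pc)
c=cam('scene');w=cloud(c);save(c,'s5.png',(260,80,560,305),2.6)
im=c['pixels'].astype(int);b=(im[...,0]-im[...,2]>45)&(np.linalg.norm(w-pc,axis=2)<.3)
n,l,st,ce=cv2.connectedComponentsWithStats(b.astype(np.uint8))
for i in range(1,n):
    if st[i,4]>8: p=np.median(w[l==i],0);print(st[i],p.round(3),(T.T@(p-g)+[0,0,.099]).round(3),np.linalg.norm(p-pc).round(3))
"
```

```text
[0.50992145 0.1801365  0.26900385] 0.014069483256219702 59.998329877853394
dips [-0.37019164 -0.37018422  0.85201044] 0.9999999999999992
corner [0.56743805 0.18282287 0.14613146]
[405 231   9   8  48] [0.527 0.199 0.181] [0.038 0.055 0.016] 0.056
[388 237  18  14  99] [0.55  0.185 0.169] [0.068 0.054 0.015] 0.028
```

View pics/s5.png

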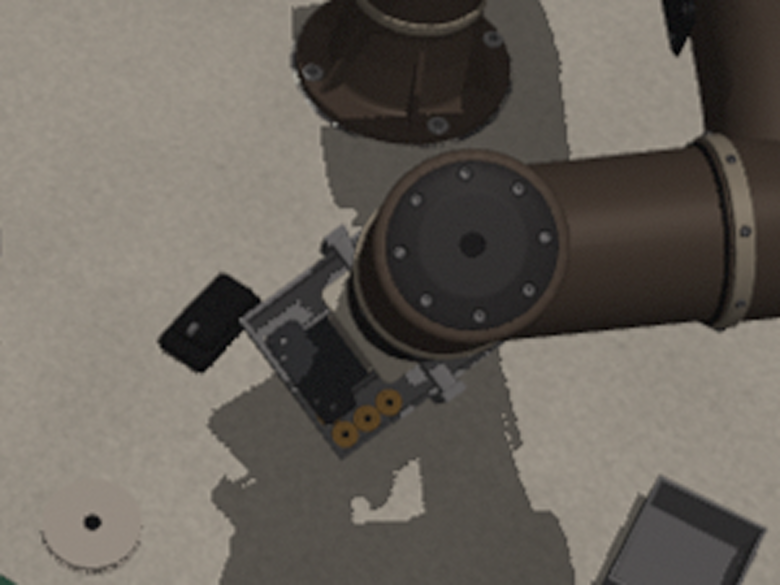

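The scene crop shows three nuts in a row in the pick corner (345,435)–(390,402). The fourth is hidden by the wrist, so I check with the other cameras.

```bash
python3 -c "
from h import *
s=r.get_state();M=rotm(s['eef_rot']);g=np.array(s['tcp_pos'])-.019*M[:,2]
T=np.c_[M[:,1]*-1,-M[:,0],-M[:,2]];pc=g+T@np.array([.091,.066,-.095])
ims=[]
for k in ('scene','top','wrist'):
    c=cam(k);w=cloud(c);im=c['pixels'].astype(int);b=(im[...,0]-im[...,2]>35)&(np.linalg.norm(w-pc,axis=2)<.25)
    n,l,st,ce=cv2.connectedComponentsWithStats(b.astype(np.uint8))
    for i in range(1,n):
        if st[i,4]>5: p=np.median(w[l==i],0);print(k,st[i],(T.T@(p-g)+[0,0,.099]).round(3))
    if k=='top': ims.append(cv2.resize(c['pixels'][180:330,200:400],(400,300)))
    if k=='wrist': ims.append(cv2.resize(c['pixels'],(400,300)))
cv2.imwrite('pics/tw5.png',np.hstack(ims)[:,:,::-1])
"
```

```text
scene [388 230  26  22 207] [0.06  0.053 0.016]
top [226 236   5   3   7] [-0.012  0.009  0.18 ]
top [244 238   6   5  11] [ 0.009 -0.031  0.164]
top [217 241   7  11  26] [-0.034  0.019  0.174]
top [232 242   8  10  14] [-0.028 -0.023  0.173]
top [251 245  11  10  66] [0.076 0.036 0.014]
top [233 253   5   5   9] [-0.042 -0.03   0.166]
wrist [179 285  33  13 304] [0.077 0.024 0.011]
wrist [268 323  11  68 491] [ 0.01  -0.032  0.165]
wrist [358 323  10  68 422] [-0.01  -0.032  0.164]
wrist [  94  405  430   21 7024] [-0.006 -0.024  0.173]
```

View pics/tw5.png

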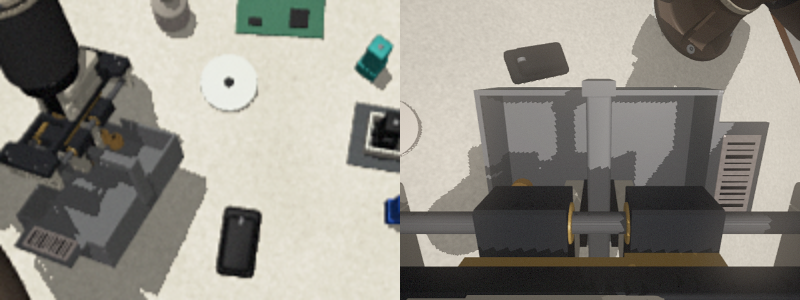

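The top view shows the fourth nut against the +x wall, about 35 mm from the corner. The nut tops lie 14–16 mm above the underside in the tote's frame, as they should, so the tote has not slipped. The scanner still stands in its cup.

```bash
python3 -c "
from h import *
print(r.get_state()['qd'].round(2),r.close_job())"
```

```text
the job is handed in; nothing more can be done
[-0.04  0.08 -0.04  0.09 -0.05 -0.  ] None
```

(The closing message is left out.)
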